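# Sort the full silver tin from the empty one

## Task

The two identical round sealed aluminium tins on the jeweller's bench look alike, but one holds a heavy silver puck and the other is all but empty. Lift them to feel which is which, then stand the heavy tin upright inside the square steel tray and the light tin upright inside the round wooden dish. Set the tins down rather than dropping them, and let go of both.

Things in the scene. Friction and masses are not known exactly. Their poses are not given: they have to be found in the camera images.
- tin_a: one of two identical sealed round aluminium cans, 56 mm diameter, 60 mm high, thin dark seam line 40 mm up. Origin at the centre of the underside, z up; starts upright on the bench. Rigid; grip across the diameter from above at any yaw, 40 to 55 mm above its underside. One of the two weighs 0.55 to 0.75 kg, the other 0.11 to 0.13 kg; which one is drawn anew each start, regardless of name or place.
- tin_b: the other tin: the same in every respect but weight (see tin_a).
- tray: square open tray of dark steel, 130 x 130 mm outside, rim 14 mm high, 5 mm walls and 5 mm floor (120 x 120 mm inside), fixed to the bench. Origin at the centre of its underside, at bench height; x and y along its sides. It takes the heavy tin. It lies to the left or the right of the tins.
- dish: round open shallow wooden dish, 130 mm outside diameter, rim 14 mm high, 5 mm wall and 5 mm floor (120 mm diameter inside), fixed to the bench. Origin at the centre of its underside, at bench height. It takes the light tin. It lies on the other side of the tins from the tray.

How it is judged:
By the outcome, as a careful person would: the job done as asked, in the order asked, and still so for the second after the job is handed in, with the robot touching nothing.
It also fails if it takes over 58 s, if anything falls off the work surface, if the arm or the gripper's body presses on something with over 40 N, if the wrist force passes 120 N, or if a joint passes its speed limit or range.

## Robot

A 6-joint arm with a two-finger parallel gripper is mounted at the origin on the work surface. World frame = base frame: x ahead of the robot, y to its left, z up, the work surface at z = 0. Lengths are in m, angles in rad, forces in N, time in s.
With the tool pointing down it reaches from about 0.325 to 0.9 m from the base axis. Payload 6.1 kg.
Tool frame: the origin (TCP) lies midway between the tips of the shut fingers; the grasp point (between the pads) lies 19 mm behind it; z points along the fingers, y is the line along which they close (so a half turn about z gives the same grasp; the last joint's range is limited). The gripper opens to 85 mm and grips with 20 to 120 N. Pads are 22 mm wide; open, the fingers measure 114 mm over their backs; the gripper's body (76 mm by 85 mm) begins 54 mm behind the grasp point. The pads swing forward as they close: fully open they stand 13 mm farther back than shut.
Start: joints at [-1.32, 0.22, 1.526, -0, 1.395, -0.126], TCP at [0.23, -0.581, 0.231] pointing down, gripper open.
Joint ranges: [-2.98, 2.98], [-0.91, 2.08], [0.09, 2.57], [-1.24, 4.39], [0.2, 2.65], [-2.68, 2.68]. Speed limits (rad/s): [2.57, 2.57, 3.01, 3.14, 3.14, 3.14].

## Interface

Orientations are given as a rotation vector (axis times angle).
In Python, from rig import manip gives the robot as it stands.
- The arm moves only by the tool send_rows, never from a script. Its argument "plan" is a list of rows, each an object with "xyz": the shift along the world's x, y, z each as a share of 750 mm, from -1 to 1, a list of three; "rotation": the turn, a rotation vector about the world's x, y, z each as a share of 0.5 rad, from -1 to 1, a list of three; "claw": the opening, from -1 (shut) to 1 (fully open). A call has 1 to 20 rows; each row is the pose to reach, as a shift and turn from the pose commanded when the call began; what a row does not reach only later rows make up. A row lasts 1/12 s, in which the tool goes at most 41.7 mm and 7.16 degrees, less where a joint would pass 70% of its speed; a pose out of reach is approached as far as the arm can. A call with a number of a shift or a turn outside -1 to 1 is refused whole. A call with a gripper value outside its range is refused whole. The fingers move at their own pace and stop on an object; "newtons" is the grip in N (left out, the last holds). Time passes only in rows, so rows that repeat a pose let the fingers close. It gives the time, the measured TCP pose, the force, the opening and the grip force at its end, in the units of the state.
- manip.get_obs(): the state, without advancing time (a new reading comes with each control period).
- manip.capture(name): name is "scene" or "top" or "wrist"; returns the picture (400x640x3 uint8, red, green, blue); there is no depth.
- manip.camera_info(name): a dict with "fovy" (degrees; the focal length in pixels is half the picture's height over the tangent of half this angle, whatever the lens; pixels are square), "cx", "cy" (the principal point, pixels), "world_from_camera" (4x4, takes a point from camera to world coordinates); the wrist camera has in their place "T_tool_cam" (4x4, takes a point from camera to tool coordinates, whose origin is the TCP and whose axes are the flange's). Camera axes: x right, y up, looking along -z (the intrinsics and any distortion apply to the point x, -y, -z); pixel columns grow to the right and rows downward; lengths in m; the calibration is good to about 2 mm. A picture is of the moment at which its call begins: read the wrist's pose just before it. camera_info takes no time and is no camera call.
- manip.job_done(): hands the job in; it is judged then, once.
The state is a dict: "time": time; "joint_positions": joint angles; "qd": joint speeds; "joint_torque": joint torques, N m; "tool_pos": TCP position; "tool_rot": TCP orientation; "contact_force": force on the tool from outside, world axes, zero at the start; "moment": the same for the moment, N m; "grip_width": finger opening in m; "grip_force": force on a finger pad.
Only numpy, scipy, OpenCV 4.12 (cv2) and the standard library are available. Lean on these libraries where they do the work, as an engineer would, in place of code of your own. Each camera call takes 0.05 s, during which the arm holds its last target. There are 200 camera calls.

## Working session

There is one attempt and no reset: what is moved stays moved. The work goes in short steps, Python scripts to look and compute and a tool call to move; the robot and the scene stay as the last step left them, time stands still between calls to the robot, and variables do not carry over. Pictures are saved under pics/ and viewed, at most 10 in all, crops included, and the job is handed in when it is done.

Besides the shell and the picture viewer there is one more tool, called after "Emit:" by a JSON object that holds its "op" and its "data". send_rows: Moves the arm, as the interface text tells. Its arguments: {"type":"object","properties":{"plan":{"type":"array","items":{"type":"object","properties":{"xyz":{"type":"array","items":{"type":"number"}},"rotation":{"type":"array","items":{"type":"number"}},"claw":{"type":"number"}}}},"newtons":{"type":"number"}},"required":["plan"]}

```bash
mkdir -p pics
python3 - <<'E'
from rig import manip
import cv2
for n in ["top","scene"]:
    im=manip.capture(n); cv2.imwrite(f"pics/{n}0.png",im[:,:,::-1]); i=manip.camera_info(n); print(n,i)
print(manip.camera_info("wrist")); print(manip.get_obs())
E
```

```text
top {'fovy': 43.1776476325821, 'cx': 327.11203595504963, 'cy': 200.30147385544294, 'world_from_camera': array([[ 2.34414869e-02,  9.97878180e-01, -6.07423582e-02,
         4.22854795e-01],
       [-9.99724726e-01,  2.34579876e-02, -4.41538076e-04,
        -1.95620455e-03],
       [ 9.84292275e-04,  6.07359877e-02,  9.98153380e-01,
         1.33255936e+00],
       [ 0.00000000e+00,  0.00000000e+00,  0.00000000e+00,
         1.00000000e+00]])}
scene {'fovy': 45.603369256442626, 'cx': 309.0073540628676, 'cy': 198.99879096949465, 'world_from_camera': array([[ 0.35731335, -0.70989791,  0.60693668,  1.2077881 ],
       [ 0.93385753,  0.28226543, -0.21962774, -0.26207784],
       [-0.01540397,  0.64526831,  0.76380071,  0.89020308],
       [ 0.        ,  0.        ,  0.        ,  1.        ]])}
{'fovy': 69.0994280510006, 'cx': 318.28439036768225, 'cy': 191.35893821643182, 'T_tool_cam': array([[ 6.72312979e-04,  9.65429390e-01,  2.60663846e-01,
         6.63206645e-02],
       [ 9.99999705e-01, -5.52300629e-04, -5.33658671e-04,
         1.92132603e-04],
       [-3.71244959e-04,  2.60664127e-01, -9.65429477e-01,
        -1.43190424e-01],
       [ 0.00000000e+00,  0.00000000e+00,  0.00000000e+00,
         1.00000000e+00]])}
{'time': 0.1, 'joint_positions': array([-1.32010777e+00,  2.21196389e-01,  1.52755519e+00, -2.28573819e-05,
        1.39471982e+00, -1.26103585e-01]), 'qd': array([-0.0002491 , -0.00089917, -0.00190093,  0.00044489,  0.00081886,
       -0.00201714]), 'joint_torque': array([ 1.80649538e-03, -4.98242784e+01, -3.90546155e+01, -2.20794868e-04,
        5.64866845e-03, -6.99742515e-06]), 'tool_pos': array([ 0.22980378, -0.58059191,  0.23024727]), 'tool_rot': array([-3.08416322e+00, -5.88024043e-01,  2.18858083e-04]), 'contact_force': array([-1.18738352, -0.13533513,  0.57715137]), 'moment': array([ 0.00614781, -0.05854204, -0.04762455]), 'grip_force': 0.0, 'grip_width': 0.08524814194129825}
```

View pics/top0.png

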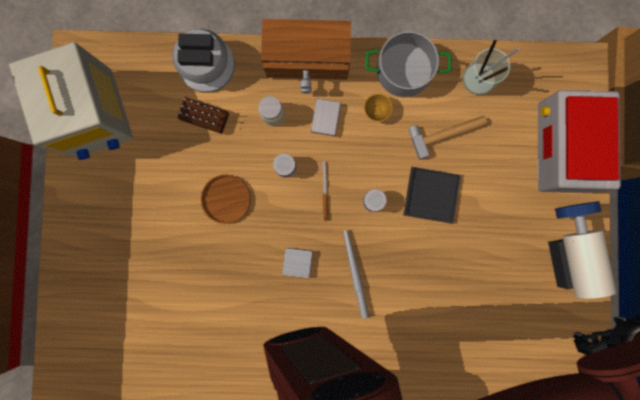

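View pics/scene0.png

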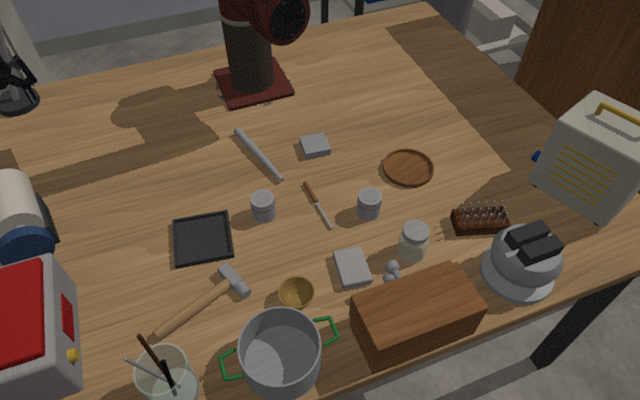

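The top view shows tins at about (285,165) and (375,200), the dish at (227,199) and the tray at (433,195). The scene view shows the same tins at (368,203) and (262,206). The object at top (270,109) is a glass jar, not a tin. Next I measure them.

```bash
cat > h.py <<'E'
import numpy as np, cv2
from rig import manip
def ray(n,px,z,T=None):
    i=manip.camera_info(n); f=200/np.tan(np.radians(i["fovy"]/2))
    T=i["world_from_camera"] if T is None else T
    p=np.atleast_2d(px).astype(float)
    d=np.c_[(p[:,0]-i["cx"])/f,-(p[:,1]-i["cy"])/f,-np.ones(len(p))]@T[:3,:3].T
    return T[:3,3]+d*((z-T[2,3])/d[:,2])[:,None]
def blob(mask,c):
    n,l,s,ce=cv2.connectedComponentsWithStats(mask.astype(np.uint8))
    k=l[c[1],c[0]]
    if k==0: return None
    m=(l==k).astype(np.uint8)
    return max(cv2.findContours(m,cv2.RETR_EXTERNAL,cv2.CHAIN_APPROX_NONE)[0],key=cv2.contourArea)[:,0]
E
python3 - <<'E'
from h import *
im=cv2.imread("pics/top0.png"); hsv=cv2.cvtColor(im,cv2.COLOR_BGR2HSV)
for c in [(285,165),(375,200),(433,195),(227,199),(227,225),(245,240)]: print(c,hsv[c[1],c[0]])
H,S,V=cv2.split(hsv)
for nm,c,m,z in [("t1",(285,163),(S<60)&(V>120),.06),("t2",(375,199),(S<60)&(V>120),.06),("tray",(433,195),(V<95)&(S<110),.014)]:
    b=blob(m,c)
    if b is None: print(nm,None); continue
    P=ray("top",b,z)[:,:2].astype(np.float32)
    print(nm,cv2.boundingRect(b),"circ",cv2.minEnclosingCircle(P),"rect",cv2.minAreaRect(P))
big=cv2.resize(im[90:250,180:480],None,fx=2.6,fy=2.6,interpolation=cv2.INTER_CUBIC)
cv2.imwrite("pics/crop.png",big)
for z,c in [(.014,(227,199))]: print(ray("top",c,z))
E
```

```text
(285, 165) [ 12   8 156]
(375, 200) [  6   8 159]
(433, 195) [15 10 52]
(227, 199) [ 13 192 122]
(227, 225) [ 15 148 165]
(245, 240) [ 16 150 175]
t1 (274, 154, 21, 21) circ ((0.5890578627586365, 0.11067226529121399), 0.02746545523405075) rect ((0.5898666381835938, 0.10996421426534653), (0.05104151740670204, 0.050685685127973557), 1.571178674697876)
t2 (364, 190, 22, 21) circ ((0.5040643215179443, -0.12126507610082626), 0.02810272015631199) rect ((0.5038984417915344, -0.12090902030467987), (0.05055082589387894, 0.0530875138938427), 1.345566987991333)
tray (404, 167, 57, 56) circ ((0.5242123603820801, -0.27504274249076843), 0.08922264724969864) rect ((0.5246224999427795, -0.27524521946907043), (0.13121113181114197, 0.12856823205947876), 81.64147186279297)
[[0.50035315 0.2602787  0.014     ]]
```

View pics/crop.png

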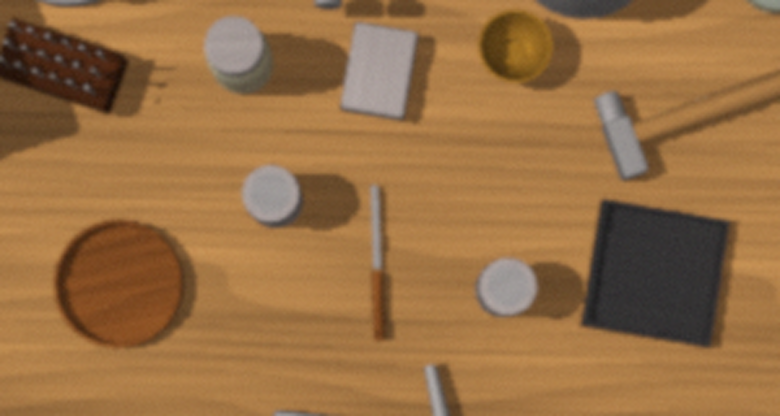

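The tin and tray sizes match what was given. Dish centre is about (0.500, 0.261). I'm moving above the nearer tin at (0.504, -0.121).

Emit:
{"op": "send_rows", "data": {"plan": [{"xyz": [0.365,0.613,0],"rotation": [0,0,0],"claw": 1},{"xyz": [0.365,0.613,0],"rotation": [0,0,0],"claw": 1},{"xyz": [0.365,0.613,0],"rotation": [0,0,0],"claw": 1},{"xyz": [0.365,0.613,0],"rotation": [0,0,0],"claw": 1},{"xyz": [0.365,0.613,0],"rotation": [0,0,0],"claw": 1},{"xyz": [0.365,0.613,0],"rotation": [0,0,0],"claw": 1},{"xyz": [0.365,0.613,0],"rotation": [0,0,0],"claw": 1},{"xyz": [0.365,0.613,0],"rotation": [0,0,0],"claw": 1},{"xyz": [0.365,0.613,0],"rotation": [0,0,0],"claw": 1},{"xyz": [0.365,0.613,0],"rotation": [0,0,0],"claw": 1},{"xyz": [0.365,0.613,0],"rotation": [0,0,0],"claw": 1},{"xyz": [0.365,0.613,0],"rotation": [0,0,0],"claw": 1},{"xyz": [0.365,0.613,0],"rotation": [0,0,0],"claw": 1},{"xyz": [0.365,0.613,0],"rotation": [0,0,0],"claw": 1},{"xyz": [0.365,0.613,0],"rotation": [0,0,0],"claw": 1},{"xyz": [0.365,0.613,0],"rotation": [0,0,0],"claw": 1},{"xyz": [0.365,0.613,0],"rotation": [0,0,0],"claw": 1}]}}

```text
time: 1.52
tool_pos: [0.5032, -0.1222, 0.231]
tool_rot: [3.086, 0.587, -0.001]
contact_force: [-0.6, -0.5, 0.8]
grip_width: 0.0849
grip_force: 0.0
```

Run:
```python
from h import *
from scipy.spatial.transform import Rotation as R
o=manip.get_obs(); im=manip.capture("wrist")[:,:,::-1].copy(); cv2.imwrite("pics/w1.png",im)
T=np.eye(4);T[:3,:3]=R.from_rotvec(o["tool_rot"]).as_matrix();T[:3,3]=o["tool_pos"]
T=T@manip.camera_info("wrist")["T_tool_cam"]; np.save("T1.npy",T)
print(o["tool_pos"],o["tool_rot"],o["time"],o["contact_force"])
hsv=cv2.cvtColor(im,cv2.COLOR_BGR2HSV);H,S,V=cv2.split(hsv)
Ti=np.linalg.inv(T);p=Ti@[.504,-.121,.06,1];f=200/np.tan(np.radians(69.0994/2));c=(int(318.3-f*p[0]/p[2]),int(191.4+f*p[1]/p[2]));print("expect",c,hsv[c[1],c[0]])
b=blob((S<50)&(V>110),c)
if b is not None:
    P=ray("wrist",b,.06,T)[:,:2].astype(np.float32);print(cv2.boundingRect(b),cv2.minEnclosingCircle(P))
```

```text
[ 0.50316396 -0.12222604  0.2310038 ] [ 3.08631848e+00  5.86719868e-01 -1.17161157e-03] 1.5167 [-0.55894735 -0.51699535  0.77626284]
expect (317, 174) [  7  16 203]
(295, 144, 50, 54) ((0.5081353187561035, -0.12208880484104156), 0.03003890998661518)
```

View pics/w1.png

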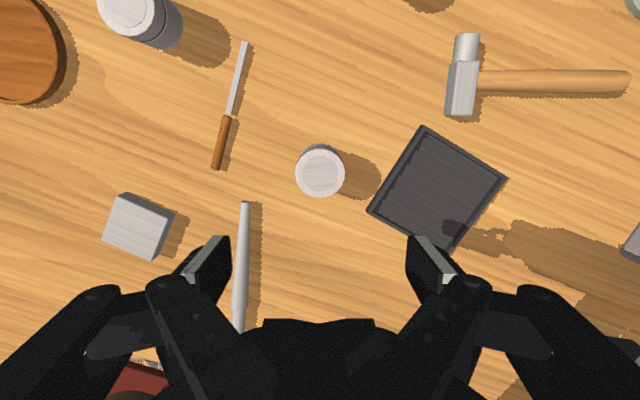

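The tin disc is at about (320,173), against (317,174) expected, so the position agrees to within 2–3 mm. I'm descending and gripping.

Emit:
{"op": "send_rows", "data": {"newtons": 60, "plan": [{"xyz": [0.001,-0.002,-0.05],"rotation": [0,0,0],"claw": 1},{"xyz": [0.001,-0.002,-0.1],"rotation": [0,0,0],"claw": 1},{"xyz": [0.001,-0.002,-0.15],"rotation": [0,0,0],"claw": 1},{"xyz": [0.001,-0.002,-0.2],"rotation": [0,0,0],"claw": 1},{"xyz": [0.001,-0.002,-0.24],"rotation": [0,0,0],"claw": 1},{"xyz": [0.001,-0.002,-0.265],"rotation": [0,0,0],"claw": 1},{"xyz": [0.001,-0.002,-0.275],"rotation": [0,0,0],"claw": 1},{"xyz": [0.001,-0.002,-0.275],"rotation": [0,0,0],"claw": 1},{"xyz": [0.001,-0.002,-0.275],"rotation": [0,0,0],"claw": -1},{"xyz": [0.001,-0.002,-0.275],"rotation": [0,0,0],"claw": -1},{"xyz": [0.001,-0.002,-0.275],"rotation": [0,0,0],"claw": -1},{"xyz": [0.001,-0.002,-0.275],"rotation": [0,0,0],"claw": -1},{"xyz": [0.001,-0.002,-0.275],"rotation": [0,0,0],"claw": -1},{"xyz": [0.001,-0.002,-0.275],"rotation": [0,0,0],"claw": -1}]}}

```text
time: 2.73
tool_pos: [0.5062, -0.1236, 0.0275]
tool_rot: [3.084, 0.588, 0.005]
contact_force: [-2.5, 0.2, 6.4]
grip_width: 0.0547
grip_force: 64.2
```

Emit:
{"op": "send_rows", "data": {"plan": [{"xyz": [0,0,0.02],"rotation": [0,0,0],"claw": -1},{"xyz": [0,0,0.05],"rotation": [0,0,0],"claw": -1},{"xyz": [0,0,0.08],"rotation": [0,0,0],"claw": -1},{"xyz": [0,0,0.1],"rotation": [0,0,0],"claw": -1},{"xyz": [0,0,0.1],"rotation": [0,0,0],"claw": -1},{"xyz": [0,0,0.1],"rotation": [0,0,0],"claw": -1},{"xyz": [0,0,0.1],"rotation": [0,0,0],"claw": -1},{"xyz": [0,0,0.1],"rotation": [0,0,0],"claw": -1},{"xyz": [0,0,0.1],"rotation": [0,0,0],"claw": -1},{"xyz": [0,0,0.1],"rotation": [0,0,0],"claw": -1}]}}

```text
time: 3.57
tool_pos: [0.5036, -0.1226, 0.0988]
tool_rot: [-3.085, -0.588, 0.003]
contact_force: [0.2, 0.6, -6.0]
grip_width: 0.0539
grip_force: 65.7
```

Emit:
{"op": "send_rows", "data": {"plan": [{"xyz": [0,0,0],"rotation": [0,0,0],"claw": -1},{"xyz": [0,0,0],"rotation": [0,0,0],"claw": -1},{"xyz": [0,0,0],"rotation": [0,0,0],"claw": -1}]}}

```text
time: 3.82
tool_pos: [0.5044, -0.1229, 0.0998]
tool_rot: [-3.086, -0.588, 0.0]
contact_force: [0.7, -0.1, -6.8]
grip_width: 0.0544
grip_force: 65.7
```

Contact force is -6.8 N, which is about 0.7 kg, so this is the heavy tin. It goes to the tray.

Emit:
{"op": "send_rows", "data": {"plan": [{"xyz": [0.005,-0.035,0],"rotation": [0,0,0],"claw": -1},{"xyz": [0.011,-0.08,0],"rotation": [0,0,0],"claw": -1},{"xyz": [0.017,-0.13,0],"rotation": [0,0,0],"claw": -1},{"xyz": [0.024,-0.175,0],"rotation": [0,0,0],"claw": -1},{"xyz": [0.027,-0.203,0],"rotation": [0,0,0],"claw": -1},{"xyz": [0.027,-0.203,0],"rotation": [0,0,0],"claw": -1},{"xyz": [0.027,-0.203,-0.02],"rotation": [0,0,0],"claw": -1},{"xyz": [0.027,-0.203,-0.04],"rotation": [0,0,0],"claw": -1},{"xyz": [0.027,-0.203,-0.06],"rotation": [0,0,0],"claw": -1},{"xyz": [0.027,-0.203,-0.075],"rotation": [0,0,0],"claw": -1},{"xyz": [0.027,-0.203,-0.083],"rotation": [0,0,0],"claw": -1},{"xyz": [0.027,-0.203,-0.086],"rotation": [0,0,0],"claw": -1},{"xyz": [0.027,-0.203,-0.086],"rotation": [0,0,0],"claw": -1},{"xyz": [0.027,-0.203,-0.086],"rotation": [0,0,0],"claw": -1}]}}

```text
time: 4.98
tool_pos: [0.5253, -0.2754, 0.0363]
tool_rot: [3.085, 0.589, 0.001]
contact_force: [-0.2, -0.7, -5.0]
grip_width: 0.0543
grip_force: 67.8
```

Run:
```python
from h import *
im=np.hstack([cv2.resize(manip.capture("wrist")[:,:,::-1][100:,120:520],None,fx=.9,fy=.9),cv2.resize(manip.capture("scene")[:,:,::-1][140:290,130:290],None,fx=1.8,fy=1.8)]);cv2.imwrite("pics/c2.png",im)
```

```text
(no output)
```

View pics/c2.png

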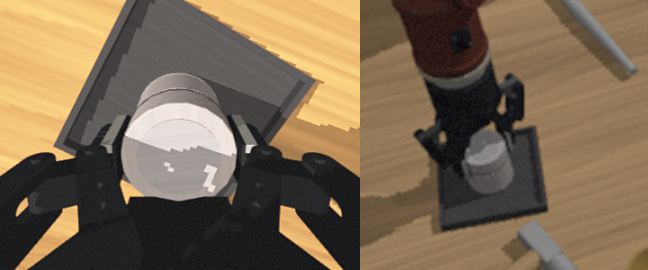

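The wrist and scene crops show the tin held upright inside the tray, still hanging just above the floor. I'm creeping down.

Emit:
{"op": "send_rows", "data": {"plan": [{"xyz": [0,0,-0.001],"rotation": [0,0,0],"claw": -1},{"xyz": [0,0,-0.002],"rotation": [0,0,0],"claw": -1},{"xyz": [0,0,-0.003],"rotation": [0,0,0],"claw": -1},{"xyz": [0,0,-0.003],"rotation": [0,0,0],"claw": -1},{"xyz": [0,0,-0.003],"rotation": [0,0,0],"claw": -1}]}}

```text
time: 5.5
tool_pos: [0.5246, -0.2751, 0.0333]
tool_rot: [-3.086, -0.588, 0.0]
contact_force: [0.7, -0.3, -6.0]
grip_width: 0.0547
grip_force: 67.8
```

Emit:
{"op": "send_rows", "data": {"plan": [{"xyz": [0,0,-0.001],"rotation": [0,0,0],"claw": -1},{"xyz": [0,0,-0.002],"rotation": [0,0,0],"claw": -1},{"xyz": [0,0,-0.002],"rotation": [0,0,0],"claw": -1},{"xyz": [0,0,-0.002],"rotation": [0,0,0],"claw": -1}]}}

```text
time: 5.83
tool_pos: [0.5248, -0.2752, 0.0326]
tool_rot: [3.086, 0.589, 0.0]
contact_force: [-4.4, 1.5, 5.0]
grip_width: 0.0545
grip_force: 68.8
```

It's now in contact with the tray floor (+5 N). I'm releasing, rising and checking.

Emit:
{"op": "send_rows", "data": {"plan": [{"xyz": [0,0,0],"rotation": [0,0,0],"claw": 0.7},{"xyz": [0,0,0],"rotation": [0,0,0],"claw": 1},{"xyz": [0,0,0],"rotation": [0,0,0],"claw": 1},{"xyz": [0,0,0],"rotation": [0,0,0],"claw": 1},{"xyz": [0,0,0],"rotation": [0,0,0],"claw": 1},{"xyz": [0,0,0],"rotation": [0,0,0],"claw": 1},{"xyz": [0,0,0.02],"rotation": [0,0,0],"claw": 1},{"xyz": [0,0,0.05],"rotation": [0,0,0],"claw": 1},{"xyz": [0,0,0.1],"rotation": [0,0,0],"claw": 1},{"xyz": [0,0,0.15],"rotation": [0,0,0],"claw": 1},{"xyz": [0,0,0.2],"rotation": [0,0,0],"claw": 1},{"xyz": [0,0,0.25],"rotation": [0,0,0],"claw": 1},{"xyz": [0,0,0.265],"rotation": [0,0,0],"claw": 1}]}}

```text
time: 6.92
tool_pos: [0.5272, -0.2769, 0.2381]
tool_rot: [3.079, 0.587, 0.011]
contact_force: [-0.1, -0.3, 1.5]
grip_width: 0.0853
grip_force: 0.0
```

Emit:
{"op": "send_rows", "data": {"plan": [{"xyz": [0.087,0.514,0],"rotation": [0,0,0],"claw": 1},{"xyz": [0.087,0.514,0],"rotation": [0,0,0],"claw": 1},{"xyz": [0.087,0.514,0],"rotation": [0,0,0],"claw": 1},{"xyz": [0.087,0.514,0],"rotation": [0,0,0],"claw": 1},{"xyz": [0.087,0.514,0],"rotation": [0,0,0],"claw": 1},{"xyz": [0.087,0.514,0],"rotation": [0,0,0],"claw": 1},{"xyz": [0.087,0.514,0],"rotation": [0,0,0],"claw": 1},{"xyz": [0.087,0.514,0],"rotation": [0,0,0],"claw": 1},{"xyz": [0.087,0.514,0],"rotation": [0,0,0],"claw": 1},{"xyz": [0.087,0.514,0],"rotation": [0,0,0],"claw": 1},{"xyz": [0.087,0.514,0],"rotation": [0,0,0],"claw": 1},{"xyz": [0.087,0.514,0],"rotation": [0,0,0],"claw": 1},{"xyz": [0.087,0.514,0],"rotation": [0,0,0],"claw": 1},{"xyz": [0.087,0.514,0],"rotation": [0,0,0],"claw": 1}]}}

```text
time: 8.08
tool_pos: [0.5899, 0.109, 0.2303]
tool_rot: [3.086, 0.586, -0.001]
contact_force: [-0.1, -0.5, -0.3]
grip_width: 0.0853
grip_force: 0.0
```

Run:
```python
from h import *
o=manip.get_obs(); w=manip.capture("wrist")[:,:,::-1]; t=manip.capture("top")[:,:,::-1]; s=manip.capture("scene")[:,:,::-1]
cv2.imwrite("pics/w3.png",np.vstack([w,np.hstack([cv2.resize(t[150:240,390:480],(200,200)),cv2.resize(s[180:280,150:250],(200,200)),np.zeros((200,240,3),np.uint8)])]))
print(o["tool_pos"],o["tool_rot"],o["time"])
```

```text
[0.5898772  0.10896227 0.2303378 ] [ 3.08610337e+00  5.85926121e-01 -6.33226302e-04] 8.0833
```

View pics/w3.png

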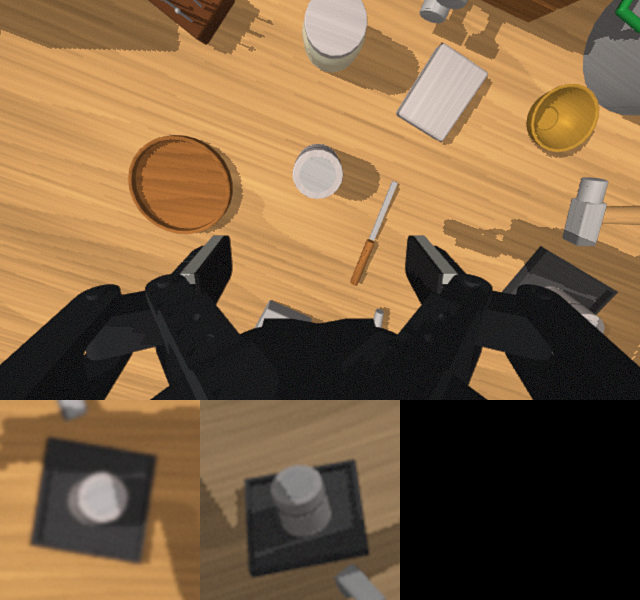

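The heavy tin stands centred in the tray. The second tin's disc is at (317,174), right below the grasp centre, with the dish at about (182,184). I'm gripping this tin.

Emit:
{"op": "send_rows", "data": {"newtons": 40, "plan": [{"xyz": [0,0,-0.05],"rotation": [0,0,0],"claw": 1},{"xyz": [0,0,-0.1],"rotation": [0,0,0],"claw": 1},{"xyz": [0,0,-0.15],"rotation": [0,0,0],"claw": 1},{"xyz": [0,0,-0.2],"rotation": [0,0,0],"claw": 1},{"xyz": [0,0,-0.24],"rotation": [0,0,0],"claw": 1},{"xyz": [0,0,-0.262],"rotation": [0,0,0],"claw": 1},{"xyz": [0,0,-0.272],"rotation": [0,0,0],"claw": 1},{"xyz": [0,0,-0.272],"rotation": [0,0,0],"claw": 1},{"xyz": [0,0,-0.272],"rotation": [0,0,0],"claw": -1},{"xyz": [0,0,-0.272],"rotation": [0,0,0],"claw": -1},{"xyz": [0,0,-0.272],"rotation": [0,0,0],"claw": -1},{"xyz": [0,0,-0.272],"rotation": [0,0,0],"claw": -1},{"xyz": [0,0,-0.272],"rotation": [0,0,0],"claw": -1},{"xyz": [0,0,-0.272],"rotation": [0,0,0],"claw": -1}]}}

```text
time: 9.4
tool_pos: [0.592, 0.1104, 0.0291]
tool_rot: [3.085, 0.588, 0.007]
contact_force: [-1.1, 0.1, 6.6]
grip_width: 0.0547
grip_force: 42.8
```

Emit:
{"op": "send_rows", "data": {"plan": [{"xyz": [0,0,0.02],"rotation": [0,0,0],"claw": -1},{"xyz": [0,0,0.05],"rotation": [0,0,0],"claw": -1},{"xyz": [0,0,0.08],"rotation": [0,0,0],"claw": -1},{"xyz": [0,0,0.1],"rotation": [0,0,0],"claw": -1},{"xyz": [0,0,0.1],"rotation": [0,0,0],"claw": -1},{"xyz": [0,0,0.1],"rotation": [0,0,0],"claw": -1},{"xyz": [0,0,0.1],"rotation": [0,0,0],"claw": -1},{"xyz": [0,0,0.1],"rotation": [0,0,0],"claw": -1},{"xyz": [0,0,0.1],"rotation": [0,0,0],"claw": -1},{"xyz": [0,0,0.1],"rotation": [0,0,0],"claw": -1}]}}

```text
time: 10.23
tool_pos: [0.5891, 0.1103, 0.1002]
tool_rot: [-3.086, -0.588, 0.003]
contact_force: [-0.3, -0.4, -1.7]
grip_width: 0.0548
grip_force: 42.7
```

Run:
```python
from h import *
from scipy.spatial.transform import Rotation as R
T=np.eye(4);T[:3,:3]=R.from_rotvec([3.0861,.58593,-.0006]).as_matrix();T[:3,3]=[.58988,.10896,.23034]
T=T@manip.camera_info("wrist")["T_tool_cam"]
print("dish wrist",ray("wrist",[[130,183],[234,183],[181,136],[181,232]],.014,T),"top",ray("top",(226.5,198.7),.014))
```

```text
dish wrist [[0.48371578 0.32401014 0.014     ]
 [0.53224309 0.20100516 0.014     ]
 [0.56495378 0.27856046 0.014     ]
 [0.44205925 0.24676357 0.014     ]] top [[0.50110766 0.26161275 0.014     ]]
```

This one reads -1.7 N, so it is the light tin. Dish centre is about (0.503, 0.262) from the two views.

Emit:
{"op": "send_rows", "data": {"plan": [{"xyz": [-0.02,0.035,0],"rotation": [0,0,0],"claw": -1},{"xyz": [-0.045,0.08,0],"rotation": [0,0,0],"claw": -1},{"xyz": [-0.073,0.128,0],"rotation": [0,0,0],"claw": -1},{"xyz": [-0.1,0.175,0],"rotation": [0,0,0],"claw": -1},{"xyz": [-0.115,0.202,0],"rotation": [0,0,0],"claw": -1},{"xyz": [-0.115,0.202,0],"rotation": [0,0,0],"claw": -1},{"xyz": [-0.115,0.202,-0.02],"rotation": [0,0,0],"claw": -1},{"xyz": [-0.115,0.202,-0.04],"rotation": [0,0,0],"claw": -1},{"xyz": [-0.115,0.202,-0.06],"rotation": [0,0,0],"claw": -1},{"xyz": [-0.115,0.202,-0.075],"rotation": [0,0,0],"claw": -1},{"xyz": [-0.115,0.202,-0.083],"rotation": [0,0,0],"claw": -1},{"xyz": [-0.115,0.202,-0.086],"rotation": [0,0,0],"claw": -1},{"xyz": [-0.115,0.202,-0.086],"rotation": [0,0,0],"claw": -1},{"xyz": [-0.115,0.202,-0.086],"rotation": [0,0,0],"claw": -1}]}}

```text
time: 11.4
tool_pos: [0.5043, 0.2618, 0.0376]
tool_rot: [-3.086, -0.588, -0.001]
contact_force: [-0.7, 0.2, -1.0]
grip_width: 0.0551
grip_force: 43.1
```

Emit:
{"op": "send_rows", "data": {"plan": [{"xyz": [0,0,-0.001],"rotation": [0,0,0],"claw": -1},{"xyz": [0,0,-0.002],"rotation": [0,0,0],"claw": -1},{"xyz": [0,0,-0.003],"rotation": [0,0,0],"claw": -1},{"xyz": [0,0,-0.003],"rotation": [0,0,0],"claw": -1},{"xyz": [0,0,-0.003],"rotation": [0,0,0],"claw": -1}]}}

```text
time: 11.82
tool_pos: [0.5037, 0.2619, 0.035]
tool_rot: [-3.086, -0.588, -0.0]
contact_force: [-0.1, -1.3, -0.7]
grip_width: 0.0547
grip_force: 43.1
```

Emit:
{"op": "send_rows", "data": {"plan": [{"xyz": [0,0,-0.001],"rotation": [0,0,0],"claw": -1},{"xyz": [0,0,-0.002],"rotation": [0,0,0],"claw": -1},{"xyz": [0,0,-0.002],"rotation": [0,0,0],"claw": -1},{"xyz": [0,0,-0.002],"rotation": [0,0,0],"claw": -1}]}}

```text
time: 12.15
tool_pos: [0.5039, 0.2619, 0.0342]
tool_rot: [-3.086, -0.588, -0.0]
contact_force: [-3.2, -0.9, 5.6]
grip_width: 0.0551
grip_force: 43.9
```

It's in contact with the dish floor. I'm releasing, rising and backing away.

Emit:
{"op": "send_rows", "data": {"plan": [{"xyz": [0,0,0],"rotation": [0,0,0],"claw": 0.7},{"xyz": [0,0,0],"rotation": [0,0,0],"claw": 1},{"xyz": [0,0,0],"rotation": [0,0,0],"claw": 1},{"xyz": [0,0,0],"rotation": [0,0,0],"claw": 1},{"xyz": [0,0,0],"rotation": [0,0,0],"claw": 1},{"xyz": [0,0,0],"rotation": [0,0,0],"claw": 1},{"xyz": [0,0,0.02],"rotation": [0,0,0],"claw": 1},{"xyz": [0,0,0.05],"rotation": [0,0,0],"claw": 1},{"xyz": [0,0,0.1],"rotation": [0,0,0],"claw": 1},{"xyz": [0,0,0.15],"rotation": [0,0,0],"claw": 1},{"xyz": [0,0,0.2],"rotation": [0,0,0],"claw": 1},{"xyz": [0,-0.05,0.25],"rotation": [0,0,0],"claw": 1},{"xyz": [0,-0.1,0.25],"rotation": [0,0,0],"claw": 1},{"xyz": [0,-0.15,0.25],"rotation": [0,0,0],"claw": 1},{"xyz": [0,-0.2,0.25],"rotation": [0,0,0],"claw": 1},{"xyz": [0,-0.25,0.25],"rotation": [0,0,0],"claw": 1},{"xyz": [0,-0.25,0.25],"rotation": [0,0,0],"claw": 1},{"xyz": [0,-0.25,0.25],"rotation": [0,0,0],"claw": 1}]}}

```text
time: 13.65
tool_pos: [0.5038, 0.0726, 0.2209]
tool_rot: [-3.087, -0.582, -0.001]
contact_force: [0.2, 0.2, -0.2]
grip_width: 0.0858
grip_force: 0.0
```

Run:
```python
from h import *
t=manip.capture("top")[:,:,::-1]; s=manip.capture("scene")[:,:,::-1]
cv2.imwrite("pics/f.png",np.vstack([cv2.resize(t[140:250,180:480],(600,220)),cv2.resize(s[120:290,150:450],(529,300))[:, :529] if 0 else cv2.resize(s[120:290,150:450],(600,340))]))
```

```text
(no output)
```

View pics/f.png

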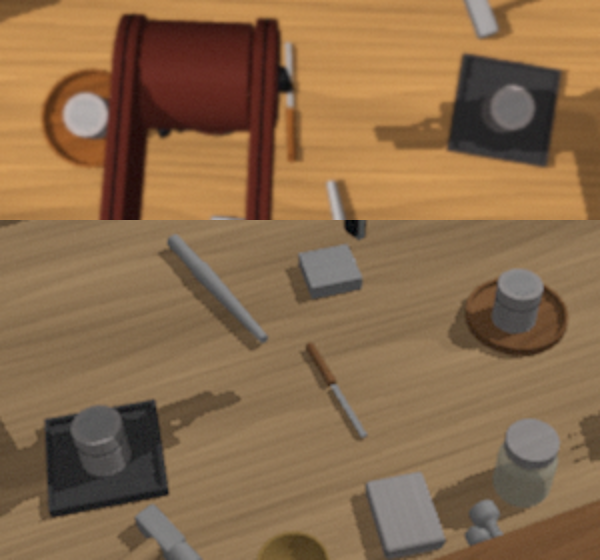

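Both tins stand upright, the heavy one in the tray and the light one in the dish, and the gripper is clear of both.

```bash
python3 -c "
from rig import manip
print(manip.job_done())"
```

```text
the job is handed in; nothing more can be done
None
```

The heavy tin stands upright in the steel tray and the light tin upright in the wooden dish, both set down and released; the job was handed in at about 14 s (no verdict returned).

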